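Cover the staining trough with its flat plate

TASK

Cover the staining trough: the blue cover plate lies sunk in the channel of the grey-and-white rest and cannot be gripped there, so, pressing gently on it, slide it out over the channel's open end until enough overhangs to be taken by its two long sides. Lift it off and lower it all the way onto the trough's rim, flat, centred and square so that it closes the opening, and only then let go, without dropping the plate or knocking over or shifting the tip box, bottle and tube rack.

Things in the scene. Friction and masses are not known exactly. Their poses are not given: they have to be found in the camera images.
- plate_center (a point): Centre (half-way up) of the loose blue glass cover plate: 110 mm long (its x), 58 wide (y), 3 thick, about 50 g, z up. It lies along the channel with 2 mm play to each rail, its rear end 3 to 9 mm from the backstop: no room for a finger beside or behind. A fingertip pressing on it with 5 to 15 N drags it along by friction; over 50 N breaks it. It tips off if over half overhangs.
- plate: The same cover plate, origin at the centre of its underside.
- rest_edge (a point): Middle of the open end of the rest's channel, on the deck that the plate slides on, 70 mm above the bench. x points out of the open end (the way to slide), y across, z up. Beyond it is free space down to the bench. The channel is 62 mm wide and runs 128 mm back (-x) to the backstop.
- rest: The fixed rest: grey deck (top 70 mm high) on white legs, 138 mm long (x) by 100 mm wide (y), origin under its centre. White rails 5 mm high, 19 mm wide flank the channel, flush with its open +x end; at the -x end a backstop 10 mm high, 10 mm thick.
- trough_rim (a point): Centre of the mouth of the fixed white staining trough, at rim height, 60 mm above the bench. x along its length, y across, z up. Outside 98 x 44 mm, walls 5 mm thick, 60 mm high; upright slides stand inside, well below the rim. The plate lies on the rim with 6 to 7 mm overhanging all round, its long side along x (either end first).
- tipbox: Bystander: white pipette-tip box with blue lid, 85 x 110 x 70 mm, loose; origin at the centre of its underside.
- reagent: Bystander: small loose reagent bottle with red cap, 40 mm diameter, 85 mm tall; origin at the centre of its underside.
- tuberack: Bystander: orange tube rack, 50 x 120 x 35 mm, tube caps to 47 mm, loose; origin at the centre of its underside.

How it is judged:
By the outcome, as a careful person would: the job done as asked, in the order asked, and still so for the second after the job is handed in, with the robot touching nothing.
It also fails if it takes over 54 s, if anything falls off the work surface, if the arm or the gripper's body presses on something with over 40 N, if the wrist force passes 120 N, or if a joint passes its speed limit or range.

ROBOT

A 7-joint arm with a two-finger parallel gripper is mounted at the origin on the work surface. World frame = base frame: x ahead of the robot, y to its left, z up, the work surface at z = 0. Lengths are in m, angles in rad, forces in N, time in s.
With the tool pointing down it reaches from about 0.425 to 0.925 m from the base axis. Payload 6.8 kg.
Tool frame: the origin (TCP) lies at the very end of the fingers, on their centre line; the grasp point (between the pads) lies 19 mm behind it (bot.grip_depth is the distance from the TCP to the grasp point, in m); z points along the fingers, y is the direction in which the jaws open and shut (so a half turn about z gives the same grasp; the last joint's range is limited). The gripper opens to 85 mm and grips with 20 to 120 N. Pads are 22 mm wide; open, the fingers measure 114 mm over their backs; the gripper's body (76 mm by 85 mm) begins 54 mm behind the grasp point. The pads swing forward as they close: fully open they stand 13 mm farther back than shut.
Start: joints at [1.227, 0.477, 0.022, 1.555, -0.011, 1.109, -0.083], TCP at [0.158, -0.656, 0.231] pointing down, gripper open.
Joint ranges: [-2.96, 2.96], [-0.34, 2.1], [-1.41, 1.46], [0.24, 2.44], [-1.37, 4.51], [0.17, 1.92], [-2.96, 2.96]. Speed limits (rad/s): [2.39, 2.39, 3.14, 3.14, 3.14, 3.14, 3.14].

INTERFACE

Orientations are given as a unit quaternion [w, x, y, z].
In Python, from station import bot gives the robot as it stands.
- The arm moves only by the tool step_arm, never from a script. Its argument "increments" is a list of rows, each a list of 7 numbers: the shift along the world's x, y, z in m, then the turn, a rotation vector about the world's x, y, z in degrees, then the gripper command: -1 is fully open, 1 is shut, values between are in proportion. In form: [[dx, dy, dz, rx, ry, rz, fingers], ...]. A call has 1 to 10 rows; each row is the pose to reach, as a shift and turn from the pose commanded when the call began; what a row does not reach only later rows make up. A row lasts 1/12 s, in which the tool goes at most 41.7 mm and 7.16 degrees, less where a joint would pass 70% of its speed; a pose out of reach is approached as far as the arm can. A call with a gripper value outside its range is refused whole. The fingers move at their own pace and stop on an object; "force" is the grip in N (left out, the last holds). Time passes only in rows, so rows that repeat a pose let the fingers close. It gives the time, the measured TCP pose, the force and the opening at its end, in the units of the state.
- bot.get_obs(): the state, without advancing time (a new reading comes with each control period).
- bot.read_camera(name): name is "scene" or "side" or "wrist"; returns a dict with "color" (420x560x3 uint8, red, green, blue), "intrinsics" (3x3 intrinsics, pixels), "extrinsics" (4x4, takes a point from camera to world coordinates). Camera axes: x right, y up, looking along -z (the intrinsics and any distortion apply to the point x, -y, -z); pixel columns grow to the right and rows downward; lengths in m; the calibration is good to about 2 mm. The wrist camera is an equidistant fisheye: a pixel r from the principal point sees the ray r / f radians off the axis. A picture is of the moment at which its call begins. There is no depth.
- bot.hand_in(): hands the job in, once; it reports no verdict.
Trained networks look in the newest picture that a camera, given by its name, has taken for a name from the list of things; names that differ only in an ending like _2 or _b are one class to them, and where a whole thing is asked for, a point or a joint stands for the part that bears it (a point fixed in the world has none). Each returns a list of dicts, best first, with "conf" (0 to 1); they miss things now and then, are a little off and sometimes report something else, mostly with a low value. They report only what shows in the picture. A call takes as long as a camera call.
- bot.recognise(thing, camera): "location" ([column, row] as shares, 0 to 1, of the picture: columns of its width, rows of its height, amid what is visible of it).
- bot.place_of(thing, camera): "location" ([column, row] as shares, 0 to 1, of the picture: columns of its width, rows of its height: a listed point, or the origin of a listed thing).
The state is a dict: "t": time; "q": joint angles; "joint_vel": joint speeds; "joint_torque": joint torques, N m; "eef_pos": TCP position; "tool_rot": TCP orientation; "contact_force": force on the tool from outside, world axes, zero at the start; "torque": the same for the moment, N m; "gripper_width": opening from 0.0 (shut) to 1.0 (fully open).
Only numpy, scipy, OpenCV 4.12 (cv2) and the standard library are available. Lean on these libraries where they do the work, as an engineer would, in place of code of your own. Each camera call takes 0.05 s, during which the arm holds its last target.

## Working session

There is one attempt and no reset: what is moved stays moved. The work goes in short steps, Python scripts to look and compute and a tool call to move; the robot and the scene stay as the last step left them, time stands still between calls to the robot, and variables do not carry over. Pictures are saved under pics/ and viewed, and the job is handed in when it is done.

Besides the shell and the picture viewer there is one more tool, called after "Call:" by a JSON object that holds its "method" and its "body". step_arm: Moves the arm, as the interface text tells. Its arguments: {"type":"object","properties":{"increments":{"type":"array","items":{"type":"array","items":{"type":"number"}}},"force":{"type":"number"}},"required":["increments"]}

```bash
mkdir -p pics; ls
cat > h.py <<'E'
from station import bot
import numpy as np, cv2
from scipy.spatial.transform import Rotation as R
def cam(n,save=None):
    c=bot.read_camera(n)
    if save: cv2.imwrite(f'pics/{save}.png',c['color'][:,:,::-1])
    return c
def ray(c,px,fish=False):
    K=np.array(c['intrinsics']);T=np.array(c['extrinsics'])
    x=(px[0]-K[0,2])/K[0,0];y=(px[1]-K[1,2])/K[1,1]
    if fish:
        r=np.hypot(x,y);s=np.sin(r)/r if r>1e-9 else 1
        d=np.array([x*s,-y*s,-np.cos(r)])
    else: d=np.array([x,-y,-1.])
    return T[:3,3],T[:3,:3]@d
def onz(c,px,z,fish=False):
    o,d=ray(c,px,fish);return o+d*(z-o[2])/d[2]
def proj(c,P,fish=False):
    K=np.array(c['intrinsics']);T=np.array(c['extrinsics'])
    p=T[:3,:3].T@(np.array(P)-T[:3,3]);v=np.array([p[0],-p[1],-p[2]])
    if fish:
        r=np.hypot(v[0],v[1]);th=np.arctan2(r,v[2]);v=np.array([v[0]/r*th,v[1]/r*th,1])
    return K[0,0]*v[0]/v[2]+K[0,2],K[1,1]*v[1]/v[2]+K[1,2]
E
python3 - <<'E'
from h import *
hs={'plate_center':.0715,'plate':.07,'rest_edge':.07,'rest':0,'trough_rim':.06,'tipbox':0,'reagent':0,'tuberack':0}
print(bot.grip_depth)
for n in ['scene','side','wrist']:
    c=cam(n,n+'0');print(n,np.round(c['intrinsics'],1).tolist(),np.round(c['extrinsics'],3).tolist(),c.keys())
    for t,z in hs.items():
        for r in bot.place_of(t,n)[:2]:
            px=np.array(r['location'])*[560,420]
            print(t,round(r['conf'],2),px.round(1),onz(c,px,z,n=='wrist').round(4))
o=bot.get_obs();print(o)
E
```

```text
pics
0.0187
scene [[497.8, 0.0, 279.8], [0.0, 497.8, 213.6], [0.0, 0.0, 1.0]] [[-0.129, -0.637, 0.76, 1.526], [0.991, -0.099, 0.085, 0.198], [0.021, 0.764, 0.645, 0.884], [0.0, 0.0, 0.0, 1.0]] dict_keys(['color', 'intrinsics', 'extrinsics'])
plate_center 0.81 [329.2 208.2] [0.5275 0.2139 0.0715]
plate_center 0.41 [195.  205.4] [ 0.5696 -0.1285  0.0715]
plate 0.82 [325.6 207.8] [0.5256 0.2045 0.07  ]
rest_edge 0.82 [317.6 223.8] [0.5913 0.1885 0.07  ]
rest 0.58 [325.  233.6] [0.547 0.21  0.   ]
trough_rim 0.38 [328.8 209.9] [0.5206 0.2134 0.06  ]
tipbox 0.95 [204.1 287.6] [ 0.7768 -0.0584  0.    ]
reagent 0.74 [253.1 196.2] [ 0.4192 -0.0041  0.    ]
tuberack 0.56 [395.2 228.2] [ 0.4967  0.3953 -0.    ]
side [[424.9, 0.0, 282.1], [0.0, 424.9, 207.1], [0.0, 0.0, 1.0]] [[-0.999, 0.034, -0.041, 0.549], [-0.053, -0.682, 0.729, 0.794], [-0.003, 0.73, 0.683, 0.712], [0.0, 0.0, 0.0, 1.0]] dict_keys(['color', 'intrinsics', 'extrinsics'])
plate_center 0.67 [306.3 238. ] [0.5327 0.2005 0.0715]
plate 0.66 [306.1 240.9] [0.533  0.2071 0.07  ]
rest_edge 0.63 [276.4 234.5] [0.5946 0.1922 0.07  ]
res
[... 534 characters left out ...]
)
{'t': 1.35, 'q': array([ 1.22686522,  0.47699392,  0.02238176,  1.55542034, -0.01150938,
        1.10929476, -0.08309263]), 'joint_vel': array([ 0.00030989, -0.00112303, -0.00031846,  0.00091317, -0.0010098 ,
       -0.00034344,  0.00039066]), 'joint_torque': array([-5.37050091e-04, -5.96314037e+01,  1.60614911e+00, -2.81538570e+01,
        1.24789766e-02,  1.67792332e-03,  1.33304746e-05]), 'eef_pos': array([ 0.15773553, -0.65631835,  0.23130303]), 'tool_rot': array([2.87771005e-06, 9.93056125e-01, 1.17641538e-01, 1.60568194e-05]), 'contact_force': array([-0.45865608,  0.61318509, -0.10804837]), 'torque': array([ 0.02961099, -0.05034012, -0.00247488]), 'gripper_width': 0.9987663986765947}
```

View images.

View pics/scene0.png

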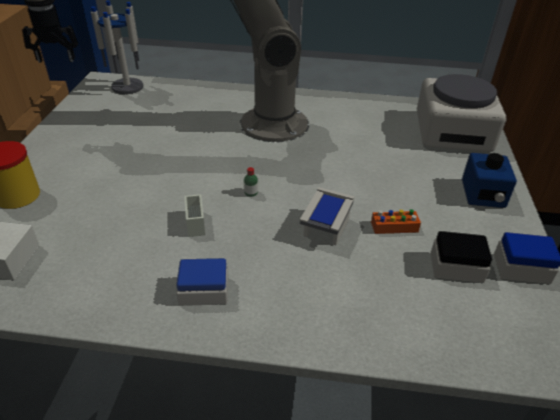

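View pics/side0.png

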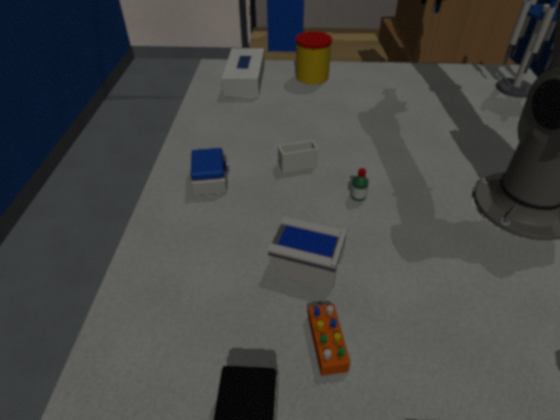

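Call:
{"method": "step_arm", "body": {"increments": [[0.035, 0.02, 0.01, 0, 0, 0, -1], [0.07, 0.04, 0.02, 0, 0, -3, -1], [0.105, 0.06, 0.03, 0, 0, -6, -1], [0.14, 0.08, 0.04, 0, 0, -9, -1], [0.17, 0.105, 0.05, 0, 0, -12, -1], [0.2, 0.13, 0.05, 0, 0, -15, -1], [0.23, 0.158, 0.05, 0, 0, -18, -1], [0.26, 0.187, 0.05, 0, 0, -21, -1], [0.285, 0.22, 0.05, 0, 0, -24, -1], [0.31, 0.253, 0.05, 0, 0, -25, -1]]}}

```text
t: 2.18
eef_pos: [0.469, -0.4017, 0.2814]
tool_rot: [0.0, 0.995, -0.101, 0.0]
contact_force: [0.6, -0.2, -0.6]
gripper_width: 1.002
```

Call:
{"method": "step_arm", "body": {"increments": [[0.01, 0.04, 0, 0, 0, 0, -1], [0.02, 0.08, 0, 0, 0, 0, -1], [0.03, 0.12, 0, 0, 0, 0, -1], [0.04, 0.16, 0, 0, 0, 0, -1], [0.05, 0.2, 0, 0, 0, 0, -1], [0.06, 0.24, 0, 0, 0, 0, -1], [0.07, 0.28, 0, 0, 0, 0, -1], [0.075, 0.32, 0, 0, 0, 0, -1], [0.08, 0.36, 0, 0, 0, 0, -1], [0.08, 0.4, 0, 0, 0, 0, -1]]}}

```text
t: 3.02
eef_pos: [0.5482, -0.0013, 0.2816]
tool_rot: [-0.0, 0.995, -0.1, 0.001]
contact_force: [0.8, 0.0, -0.0]
gripper_width: 0.997
```

Run:
```python
from h import *
hs={'plate_center':.0715,'rest_edge':.07,'trough_rim':.06}
print(bot.get_obs()['q'].round(3))
c=cam('wrist','w1');cv2.imwrite('pics/w1.png',c['color'][:,:,::-1]); np.savez('w1',**c)
for t,z in hs.items():
        for r in bot.place_of(t,'wrist')[:2]:
            px=np.array(r['location'])*[560,420]
            print(t,round(r['conf'],2),px.round(1),onz(c,px,z,True).round(4))
```

```text
[ 0.099  0.236 -0.25   1.788  0.064  1.125 -1.943]
plate_center 0.64 [113.6 238. ] [0.5294 0.2152 0.0715]
rest_edge 0.81 [113.6 183.5] [0.5956 0.1916 0.07  ]
trough_rim 0.61 [388.6 154.8] [ 0.5597 -0.1347  0.06  ]
```

View pics/w1.png

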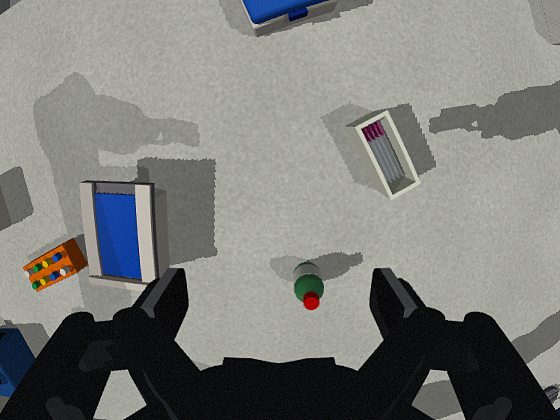

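```bash
cat >> h.py <<'E'
def ortho(c,cx,cy,z,half=.1,res=.0005,fish=True):
    n=int(2*half/res);X=cx+half-(np.arange(n)+.5)*res  # rows: +x up
    Y=cy+half-(np.arange(n)+.5)*res                    # cols: +y left
    XX,YY=np.meshgrid(X,Y,indexing='ij')
    K=np.array(c['intrinsics']);T=np.array(c['extrinsics'])
    P=np.stack([XX,YY,np.full_like(XX,z)],-1)-T[:3,3];p=P@T[:3,:3]
    v=np.stack([p[...,0],-p[...,1],-p[...,2]],-1)
    if fish:
        r=np.hypot(v[...,0],v[...,1]);th=np.arctan2(r,v[...,2]);u=v[...,0]/r*th;w=v[...,1]/r*th
    else: u=v[...,0]/v[...,2];w=v[...,1]/v[...,2]
    return cv2.remap(c['color'],(K[0,0]*u+K[0,2]).astype('f4'),(K[1,1]*w+K[1,2]).astype('f4'),cv2.INTER_LINEAR)
def rect(mask,cx,cy,half=.1,res=.0005):
    cs=cv2.findContours(mask,0,2)[0];k=max(cs,key=cv2.contourArea)
    (u,v),(w,h),a=cv2.minAreaRect(k);b=cv2.boxPoints(((u,v),(w,h),a))
    x=lambda p:np.array([cx+half-(p[1]+.5)*res,cy+half-(p[0]+.5)*res])
    B=np.array([x(p) for p in b]);e=B[1]-B[0];e2=B[2]-B[1]
    e=e if np.linalg.norm(e)>np.linalg.norm(e2) else e2
    yaw=np.degrees(np.arctan2(e[1],e[0]));yaw=(yaw+90)%180-90
    return x((u,v)).round(4),(np.array([w,h])*res).round(4),round(yaw,2)
E
python3 - <<'E'
from h import *
c=dict(np.load('w1.npz'))
o=ortho(c,.54,.2,.073);cv2.imwrite('pics/o1.png',o[:,:,::-1])
h=cv2.cvtColor(o,cv2.COLOR_RGB2HSV)
m=((h[...,0]>100)&(h[...,0]<135)&(h[...,1]>150)).astype('u1')*255
print(rect(m,.54,.2))
o=ortho(c,.56,-.13,.06);cv2.imwrite('pics/o2.png',o[:,:,::-1])
h=cv2.cvtColor(o,cv2.COLOR_RGB2HSV);print(h[::40,200])
m=((h[...,2]>190)&(h[...,1]<60)).astype('u1')*255
cv2.imwrite('pics/m2.png',m);print(rect(m,.56,-.13))
cv2.imwrite('pics/o12.png',np.hstack([cv2.imread('pics/o1.png'),cv2.imread('pics/o2.png')]))
E
```

```text
(array([0.5307, 0.2087]), array([0.0584, 0.1115]), np.float32(-15.21))
[[ 27  13 172]
 [ 34  12 168]
 [ 33  14 164]
 [ 42  32 103]
 [ 90  12 107]
 [ 84  12 105]
 [ 94  18 116]
 [ 34  23 156]
 [ 30  12 172]
 [ 30  13 175]]
(array([ 0.5584, -0.1355]), array([0.0976, 0.0436]), np.float32(18.43))
```

View pics/o12.png

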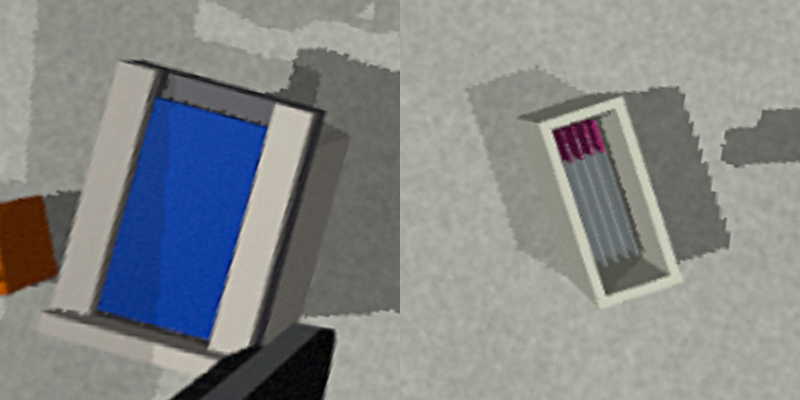

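Call:
{"method": "step_arm", "body": {"increments": [[-0.006, 0.038, 0, 0, 0, -1, 1], [-0.012, 0.076, -0.01, 0, 0, -2, 1], [-0.02, 0.115, -0.03, 0, 0, -3, 1], [-0.028, 0.15, -0.05, 0, 0, -3.7, 1], [-0.034, 0.185, -0.07, 0, 0, -3.7, 1], [-0.0368, 0.2152, -0.09, 0, 0, -3.7, 1], [-0.0368, 0.2152, -0.13, 0, 0, -3.7, 1], [-0.0368, 0.2152, -0.165, 0, 0, -3.7, 1], [-0.0368, 0.2152, -0.19, 0, 0, -3.7, 1], [-0.0368, 0.2152, -0.19, 0, 0, -3.7, 1]]}}

```text
t: 4.05
eef_pos: [0.5083, 0.208, 0.0863]
tool_rot: [0.003, 0.991, -0.133, -0.004]
contact_force: [-0.1, -0.4, -0.3]
gripper_width: 0.001
```

Run:
```python
from h import *
o=bot.get_obs();print(o['eef_pos'],o['contact_force'],o['gripper_width'],o['q'].round(2))
c=cam('wrist','w2');cam('side','s2')
```

```text
[0.50831226 0.20800527 0.08627304] [-0.07696019 -0.4216945  -0.27496265] 0.0011230205508728352 [-0.25  0.48 -0.32  1.95  0.21  0.75 -2.53]
```

View pics/w2.png

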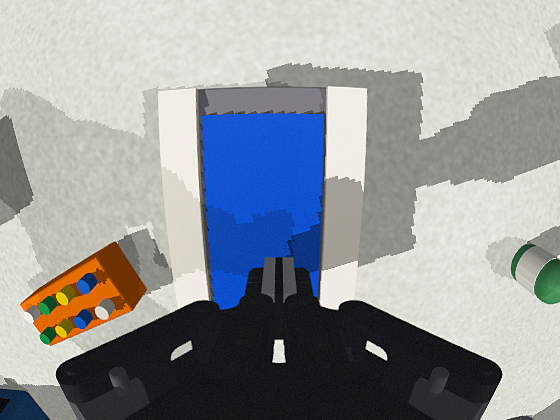

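Call:
{"method": "step_arm", "body": {"increments": [[0, 0, 0, 0, 0, 0, 1], [0, 0, 0, 0, 0, 0, 1]]}}

```text
t: 4.32
eef_pos: [0.5127, 0.2119, 0.0935]
tool_rot: [-0.001, 0.991, -0.133, 0.002]
contact_force: [1.1, -0.0, 0.4]
gripper_width: -0.004
```

Run:
```python
from h import *
c=cam('wrist','w3');o=bot.get_obs();print(o['eef_pos'],o['tool_rot'].round(4),o['contact_force'])
q=ortho(c,.55,.2,.073);cv2.imwrite('pics/o3.png',q[:,:,::-1])
u=np.array([np.cos(np.radians(-15.2)),np.sin(np.radians(-15.2))]);n=np.array([-u[1],u[0]])
d=o['eef_pos'][:2]-[.5307,.2087];print('tcp in plate',d@u,d@n)
h=cv2.cvtColor(q,cv2.COLOR_RGB2HSV);m=((h[...,0]>100)&(h[...,0]<135)&(h[...,1]>150))
r,cc=np.nonzero(m);P=np.stack([.65-(r+.5)*.0005,.3-(cc+.5)*.0005],1)-[.5307,.2087]
a=P@u;b=P@n
for s in [0,.01,.02,.03,.04,.05]:
    k=abs(a-s)<.002;print(s,np.percentile(b[k],[1,99]).round(4))
print(np.percentile(a[abs(b)<.02],99.8))
```

```text
[0.51251111 0.21204087 0.09340709] [-9.000e-04  9.912e-01 -1.327e-01  1.700e-03] [-0.29647546 -0.40210577  0.78552824]
tcp in plate -0.01842852312239844 -0.0015449363314639997
0 [-0.0281  0.0285]
0.01 [-0.0283  0.0285]
0.02 [-0.0283  0.0284]
0.03 [-0.0283  0.0284]
0.04 [-0.0283  0.0284]
0.05 [-0.0283  0.0285]
0.054493395091900876
```

Call:
{"method": "step_arm", "body": {"increments": [[0, 0.0015, -0.006, 0, 0, 0, 1], [0, 0.0015, -0.012, 0, 0, 0, 1], [0, 0.0015, -0.016, 0, 0, 0, 1], [0, 0.0015, -0.016, 0, 0, 0, 1]]}}

```text
t: 4.7
eef_pos: [0.5102, 0.213, 0.0743]
tool_rot: [0.001, 0.991, -0.132, -0.001]
contact_force: [-0.8, 0.3, -0.1]
gripper_width: 0.003
```

Call:
{"method": "step_arm", "body": {"increments": [[0, 0, -0.001, 0, 0, 0, 1], [0, 0, -0.002, 0, 0, 0, 1], [0, 0, -0.002, 0, 0, 0, 1]]}}

```text
t: 4.95
eef_pos: [0.511, 0.2134, 0.0733]
tool_rot: [-0.0, 0.991, -0.132, 0.0]
contact_force: [0.3, 0.0, -0.6]
gripper_width: 0.004
```

Call:
{"method": "step_arm", "body": {"increments": [[0, 0, -0.0005, 0, 0, 0, 1], [0, 0, -0.001, 0, 0, 0, 1], [0, 0, -0.001, 0, 0, 0, 1]]}}

```text
t: 5.2
eef_pos: [0.511, 0.2135, 0.0731]
tool_rot: [0.0, 0.991, -0.132, 0.0]
contact_force: [-1.3, -1.4, 7.5]
gripper_width: -0.001
```

Call:
{"method": "step_arm", "body": {"increments": [[0, 0, -0.0003, 0, 0, 0, 1], [0.003, -0.0008, -0.0003, 0, 0, 0, 1], [0.006, -0.0016, -0.0003, 0, 0, 0, 1], [0.009, -0.0024, -0.0003, 0, 0, 0, 1], [0.012, -0.0033, -0.0003, 0, 0, 0, 1], [0.015, -0.0041, -0.0003, 0, 0, 0, 1]]}}

```text
t: 5.7
eef_pos: [0.5255, 0.2106, 0.0731]
tool_rot: [-0.001, 0.991, -0.132, -0.0]
contact_force: [-5.2, 0.7, 9.5]
gripper_width: -0.001
```

```bash
cat > meas.py <<'E'
from h import *
c=cam('wrist');o=bot.get_obs();print(o['t'],o['eef_pos'],o['contact_force'])
u=np.array([np.cos(np.radians(-15.2)),np.sin(np.radians(-15.2))]);n=np.array([-u[1],u[0]])
q=ortho(c,.57,.2,.073);h=cv2.cvtColor(q,cv2.COLOR_RGB2HSV);m=((h[...,0]>100)&(h[...,0]<135)&(h[...,1]>150))
r,cc=np.nonzero(m);P=np.stack([.67-(r+.5)*.0005,.3-(cc+.5)*.0005],1)-[.5307,.2087]
a=P@u;b=P@n;k=abs(b)<.03
f=[np.percentile(a[abs(b-y)<.001],99.8).round(4) for y in(-.02,0,.02)];print('front',f)
for s in [.02,.04,.06,.08]:
    k=(abs(a-s)<.002)&(abs(b)<.04)
    if k.sum()>50:print(s,np.percentile(b[k],[1,99]).round(4))
import time;nm=f'm{int(o["t"]*100)}';cv2.imwrite(f'pics/{nm}.png',c['color'][:,:,::-1]);print(nm)
E
python3 meas.py
```

```text
5.75 [0.52624359 0.21037008 0.07310203] [-3.98449939  1.31569044  8.93200658]
front [np.float64(0.069), np.float64(0.0691), np.float64(0.0691)]
0.02 [-0.0269  0.0296]
0.04 [-0.027   0.0296]
0.06 [-0.027   0.0296]
m575
```

Call:
{"method": "step_arm", "body": {"increments": [[0.003, -0.001, 0, 0, 0, 0, 1], [0.006, -0.002, 0, 0, 0, 0, 1], [0.009, -0.003, 0, 0, 0, 0, 1], [0.012, -0.004, 0, 0, 0, 0, 1], [0.015, -0.005, 0, 0, 0, 0, 1], [0.018, -0.006, 0, 0, 0, 0, 1], [0.021, -0.0066, 0, 0, 0, 0, 1], [0.024, -0.0074, 0, 0, 0, 0, 1]]}}

```text
t: 6.42
eef_pos: [0.5495, 0.2033, 0.0731]
tool_rot: [-0.001, 0.991, -0.132, -0.0]
contact_force: [-4.7, 1.6, 9.7]
gripper_width: 0.003
```

```bash
python3 meas.py
```

```text
6.4667 [0.55030054 0.20295667 0.07312743] [-2.98382274  2.088278    8.40662755]
front [np.float64(0.0942), np.float64(0.094), np.float64(0.0941)]
0.02 [-0.0281  0.029 ]
0.04 [-0.0278  0.0289]
0.06 [-0.0277  0.0288]
0.08 [-0.0275  0.0287]
m646
```

Run:
```python
import cv2
a=cv2.imread('pics/o3.png');b=cv2.imread('pics/m646.png')
cv2.imwrite('pics/oo.png',a[100:300,100:350].repeat(2,0).repeat(2,1))
```

```text
(no output)
```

View pics/oo.png

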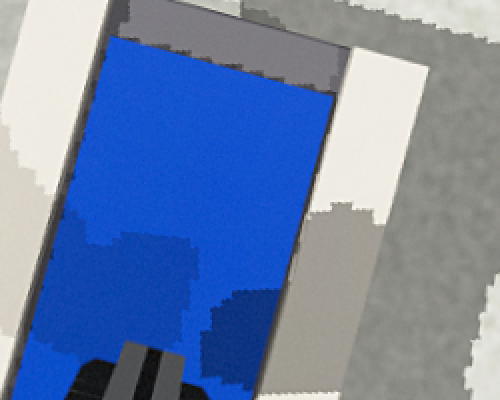

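View pics/m646.png

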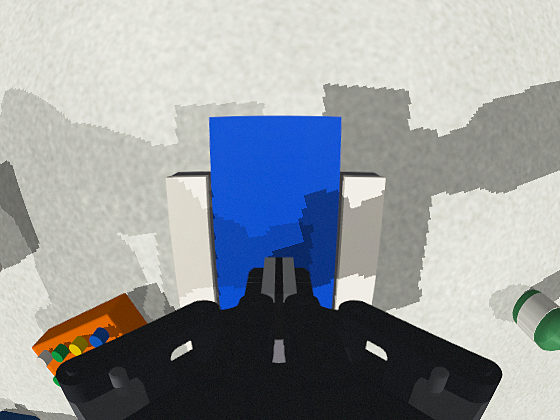

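Call:
{"method": "step_arm", "body": {"increments": [[0.003, -0.0008, 0, 0, 0, 0, 1], [0.006, -0.0016, 0, 0, 0, 0, 1], [0.009, -0.0025, 0, 0, 0, 0, 1], [0.012, -0.0033, 0, 0, 0, 0, 1], [0.015, -0.0043, 0, 0, 0, 0, 1], [0.017, -0.005, 0, 0, 0, 0, 1], [0.017, -0.005, 0, 0, 0, 0, 1]]}}

```text
t: 7.05
eef_pos: [0.5672, 0.1981, 0.0731]
tool_rot: [-0.001, 0.991, -0.132, 0.0]
contact_force: [-2.8, 1.4, 7.4]
gripper_width: -0.001
```

```bash
python3 meas.py
python3 - <<'E'
from h import *
c=cam('wrist','w5')
E
```

```text
7.1 [0.56721313 0.19806183 0.07314261] [-2.23374689  0.5925147   7.45276283]
front [np.float64(0.1126), np.float64(0.1125), np.float64(0.1125)]
0.02 [-0.0287  0.029 ]
0.04 [-0.0284  0.0287]
0.06 [-0.028   0.0284]
0.08 [-0.028   0.0283]
m710
```

View pics/w5.png

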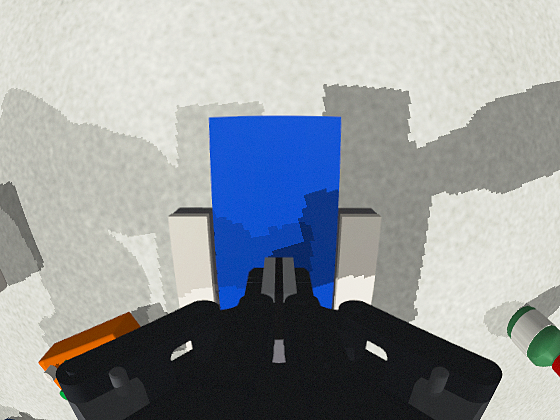

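Run:
```python
from h import *
c=cam('wrist');u=np.array([np.cos(np.radians(-15.2)),np.sin(np.radians(-15.2))]);n=np.array([-u[1],u[0]])
for px in [(211,215),(173,215),(343,215),(377,215),(211,208),(210,118),(341,118)]:
    p=onz(c,px,.075 if px[1]>150 else .073,True)[:2]-[.5307,.2087];print(px,p@u,p@n)
```

```text
(211, 215) 0.0686902780421854 0.029239277486807193
(173, 215) 0.06869240738878635 0.047620095031839504
(343, 215) 0.0687017692802349 -0.03088513654922691
(377, 215) 0.06870977386043214 -0.047160206244676685
(211, 208) 0.07199556944215942 0.02904669741465127
(210, 118) 0.11229327192981899 0.028392348101066715
(341, 118) 0.11216501996323741 -0.028780092301904526
```

Call:
{"method": "step_arm", "body": {"increments": [[0, 0, 0.01, 0, 0, 0, 1], [0, 0, 0.03, 0, 0, 0, -1], [0.005, -0.001, 0.05, 0, 0, 0, -1], [0.025, -0.006, 0.06, 0, 0, 0, -1], [0.045, -0.0117, 0.06, 0, 0, 0, -1], [0.0491, -0.0127, 0.06, 0, 0, 0, -1], [0.0491, -0.0127, 0.045, 0, 0, 0, -1], [0.0491, -0.0127, 0.04, 0, 0, 0, -1], [0.0491, -0.0127, 0.04, 0, 0, 0, -1], [0.0491, -0.0127, 0.04, 0, 0, 0, -1]]}}

```text
t: 8.03
eef_pos: [0.615, 0.1843, 0.1116]
tool_rot: [0.0, 0.991, -0.132, -0.001]
contact_force: [0.3, 0.0, 0.3]
gripper_width: 0.998
```

```bash
python3 meas.py;python3 - <<'E'
from h import *
o=bot.get_obs()
u=np.array([np.cos(np.radians(-15.2)),np.sin(np.radians(-15.2))]);n=np.array([-u[1],u[0]])
d=o['eef_pos'][:2]-[.5307,.2087];print(o['eef_pos'],d@u,d@n,o['gripper_width'],o['tool_rot'].round(4))
print(R.from_quat(o['tool_rot'],scalar_first=True).as_matrix().round(3))
c=cam('wrist','w6');cam('side','s6')
E
```

```text
8.0833 [0.61550851 0.18448165 0.11217281] [-0.71569743 -0.27370206 -0.20128188]
front [np.float64(0.1129), np.float64(0.1131), np.float64(0.1132)]
0.02 [-0.0283  0.0287]
0.04 [-0.0284  0.0286]
0.06 [-0.0283  0.0287]
0.08 [-0.0279  0.0283]
m808
[0.61550851 0.18448165 0.11217281] 0.08819140096679143 -0.0011352335753862252 1.0000458331212976 [ 0.000e+00  9.913e-01 -1.319e-01 -3.000e-04]
[[ 0.965 -0.261 -0.001]
 [-0.261 -0.965 -0.   ]
 [-0.001  0.    -1.   ]]
```

View pics/w6.png

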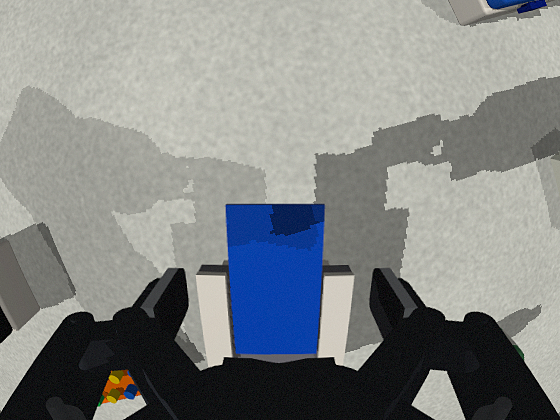

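View pics/s6.png

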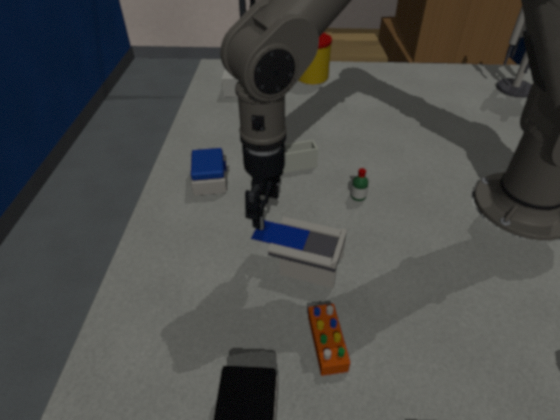

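Call:
{"method": "step_arm", "body": {"increments": [[0.0005, 0.0011, -0.02, 0, 0, 0, -1], [0.0005, 0.0011, -0.04, 0, 0, 0, -1], [0.0005, 0.0011, -0.056, 0, 0, 0, -1], [0.0005, 0.0011, -0.064, 0, 0, 0, -1], [0.0005, 0.0011, -0.064, 0, 0, 0, -1], [0.0005, 0.0011, -0.064, 0, 0, 0, -1]], "force": 30}}

```text
t: 8.68
eef_pos: [0.6166, 0.1854, 0.0484]
tool_rot: [-0.0, 0.991, -0.132, 0.0]
contact_force: [-0.0, -0.1, -0.3]
gripper_width: 1.005
```

Run:
```python
from h import *
c=cam('wrist','w7');o=bot.get_obs()
u=np.array([np.cos(np.radians(-15.2)),np.sin(np.radians(-15.2))]);n=np.array([-u[1],u[0]])
d=o['eef_pos'][:2]-[.5307,.2087];print(o['eef_pos'],d@u,d@n,o['contact_force'])
```

```text
[0.61718368 0.18562953 0.0490545 ] 0.08950700895482532 0.00041170307861832997 [ 0.34434086  0.72727305 -0.10037756]
```

View pics/w7.png

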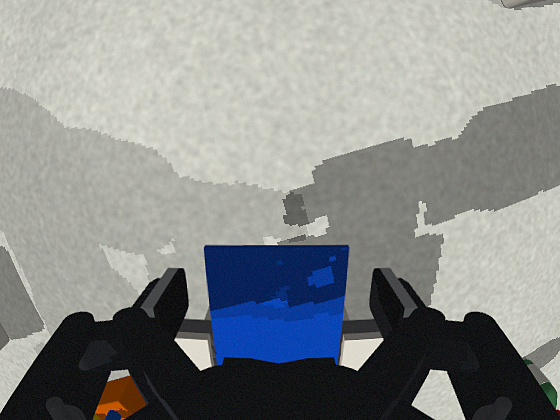

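Call:
{"method": "step_arm", "body": {"increments": [[0, 0, 0, 0, 0, 0, 1], [0, 0, 0, 0, 0, 0, 1], [0, 0, 0, 0, 0, 0, 1], [0, 0, 0, 0, 0, 0, 1], [0, 0, 0, 0, 0, 0, 1], [0, 0, 0, 0, 0, 0, 1]], "force": 30}}

```text
t: 9.23
eef_pos: [0.6172, 0.1855, 0.0488]
tool_rot: [-0.0, 0.991, -0.132, 0.001]
contact_force: [0.2, 0.1, 6.3]
gripper_width: 0.669
```

Run:
```python
from h import *
c=cam('wrist','w8');print(bot.get_obs()['gripper_width'])
```

```text
0.6683404839870087
```

View pics/w8.png

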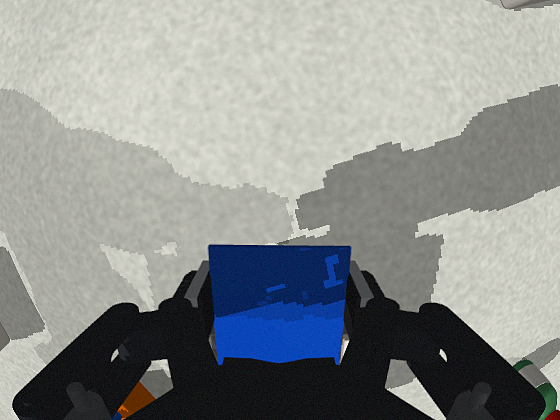

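Call:
{"method": "step_arm", "body": {"increments": [[0, 0, 0.001, 0, 0, 0, 1], [0, 0, 0.004, 0, 0, 0, 1], [0, 0, 0.008, 0, 0, 0, 1], [0, 0, 0.013, 0, 0, 0, 1], [0, 0, 0.019, 0, 0, 0, 1], [0, 0, 0.026, 0, 0, 0, 1], [0, 0, 0.034, 0, 0, 0, 1], [0, 0, 0.04, 0, 0, 0, 1], [0, 0, 0.042, 0, 0, 0, 1], [0, 0, 0.042, 0, 0, 0, 1]]}}

```text
t: 10.12
eef_pos: [0.6171, 0.1855, 0.0911]
tool_rot: [-0.0, 0.991, -0.132, 0.001]
contact_force: [0.6, 0.4, -0.4]
gripper_width: 0.664
```

Run:
```python
from h import *
c=cam('wrist','w9');cam('side','s9');cam('scene','c9');print(bot.get_obs()['gripper_width'])
a=cv2.imread('pics/s9.png')[140:300,190:390];b=cv2.imread('pics/c9.png')[120:280,230:430]
cv2.imwrite('pics/sc9.png',np.vstack([cv2.resize(a,None,fx=2.,fy=1.8,interpolation=2),cv2.resize(b,None,fx=2,fy=1.8,interpolation=2)]))
```

```text
0.668734776904685
```

View pics/w9.png

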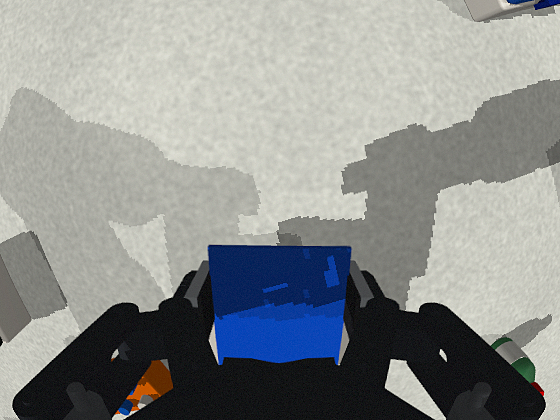

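View pics/sc9.png

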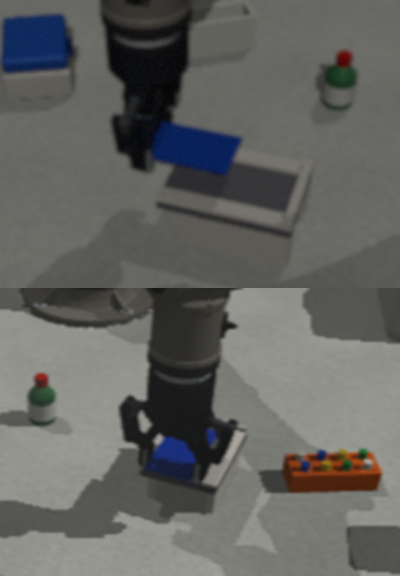

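Call:
{"method": "step_arm", "body": {"increments": [[0, -0.003, 0.008, 0, 0, 0, 1], [0, -0.01, 0.018, 0, 0, 1, 1], [-0.001, -0.022, 0.026, 0, 0, 2.5, 1], [-0.003, -0.04, 0.03, 0, 0, 4.5, 1], [-0.005, -0.06, 0.03, 0, 0, 7, 1], [-0.007, -0.08, 0.03, 0, 0, 9.5, 1], [-0.009, -0.1, 0.03, 0, 0, 12, 1], [-0.011, -0.12, 0.03, 0, 0, 14.5, 1], [-0.013, -0.14, 0.03, 0, 0, 17, 1], [-0.015, -0.16, 0.03, 0, 0, 19.5, 1]]}}

```text
t: 11.1
eef_pos: [0.6012, 0.024, 0.1203]
tool_rot: [0.0, 0.999, 0.039, -0.0]
contact_force: [0.2, -0.1, 0.3]
gripper_width: 0.667
```

Call:
{"method": "step_arm", "body": {"increments": [[-0.002, -0.02, 0, 0, 0, 2.5, 1], [-0.004, -0.04, 0, 0, 0, 5, 1], [-0.006, -0.06, 0, 0, 0, 7.5, 1], [-0.008, -0.08, 0, 0, 0, 9.5, 1], [-0.01, -0.1, 0, 0, 0, 11.5, 1], [-0.011, -0.12, 0, 0, 0, 13, 1], [-0.012, -0.135, 0, 0, 0, 14.1, 1], [-0.0125, -0.146, 0, 0, 0, 14.1, 1], [-0.013, -0.151, 0, 0, 0, 14.1, 1], [-0.013, -0.151, 0, 0, 0, 14.1, 1]]}}

```text
t: 11.93
eef_pos: [0.5883, -0.1271, 0.12]
tool_rot: [0.0, 0.987, 0.159, -0.0]
contact_force: [-0.8, -0.0, -0.6]
gripper_width: 0.669
```

Call:
{"method": "step_arm", "body": {"increments": [[0, 0, 0, 0, 0, 0, 1], [0, 0, 0, 0, 0, 0, 1]]}}

```text
t: 12.1
eef_pos: [0.5887, -0.1241, 0.1201]
tool_rot: [-0.0, 0.987, 0.161, 0.0]
contact_force: [-0.0, 0.5, -0.1]
gripper_width: 0.665
```

Run:
```python
from h import *
c=cam('wrist','w10');np.savez('w10',**c);o=bot.get_obs();print(o['eef_pos'],o['gripper_width'],o['contact_force'])
M=R.from_quat(o['tool_rot'],scalar_first=True).as_matrix();print(M.round(4),np.degrees(np.arctan2(M[1,0],M[0,0])))
s=cam('side','s10');np.savez('s10',**s);s=cam('scene','c10');np.savez('c10',**s)
```

```text
[ 0.58872033 -0.12412223  0.12010861] 0.6663483935100543 [-0.50694222 -0.00438447 -1.41488741]
[[ 9.482e-01  3.176e-01  2.000e-04]
 [ 3.176e-01 -9.482e-01  7.000e-04]
 [ 4.000e-04 -6.000e-04 -1.000e+00]] 18.516391077895744
```

View pics/w10.png

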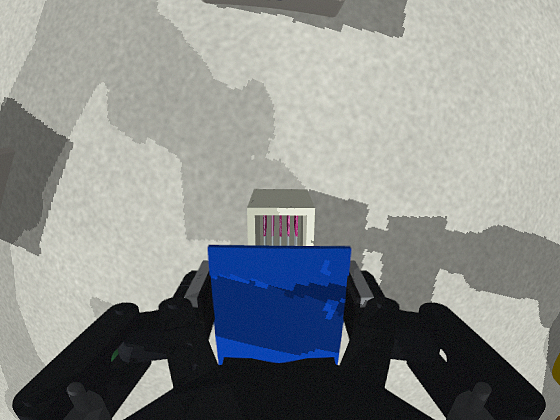

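View pics/s10.png

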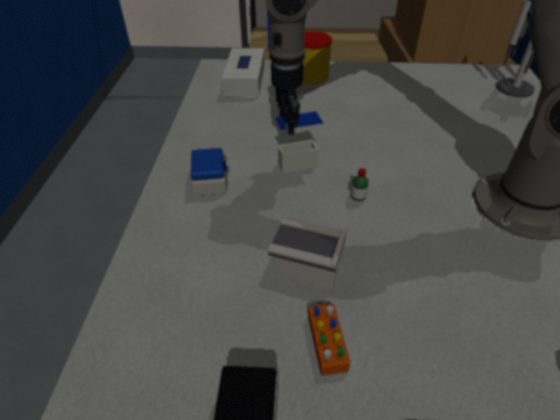

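```bash
cat > rel.py <<'E'
from h import *
def rel(c,tcp,off=.0242,trough=True):
    y=np.radians(18.43);u=np.array([np.cos(y),np.sin(y)]);n=np.array([-u[1],u[0]]);C=np.array([.5584,-.1355])
    zt=tcp[2]+off
    q=ortho(c,*tcp[:2],zt,half=.08,res=.00025);h=cv2.cvtColor(q,cv2.COLOR_RGB2HSV)
    m=((h[...,0]>100)&(h[...,0]<135)&(h[...,1]>130)&(h[...,2]>50))
    m=cv2.morphologyEx(m.astype('u1'),cv2.MORPH_CLOSE,np.ones((9,9)))>0
    r,cc=np.nonzero(m);P=np.stack([tcp[0]+.08-(r+.5)*.00025,tcp[1]+.08-(cc+.5)*.00025],1)-C
    a=P@u;b=P@n
    ys=np.linspace(-.022,.022,12);f=[np.percentile(a[abs(b-np.median(b)-t)<.0006],99.7) for t in ys]
    k=np.polyfit(ys,f,1);print('plate front a',np.mean(f).round(4),'yaw rel deg',-np.degrees(k[0]).round(2))
    xs=np.linspace(np.mean(f)-.004,np.mean(f)-.02,6)
    lo=[np.percentile(b[abs(a-t)<.0006],.4) for t in xs];hi=[np.percentile(b[abs(a-t)<.0006],99.6) for t in xs]
    print('plate b',np.round(lo,4),np.round(hi,4),'mid',np.mean(np.add(lo,hi)/2).round(4))
    if trough:
        q=ortho(c,.58,-.13,.06,half=.08,res=.00025);h=cv2.cvtColor(q,cv2.COLOR_RGB2HSV)
        cv2.imwrite('pics/ot.png',q[...,::-1])
E
python3 - <<'E'
from rel import *
c=dict(np.load('w10.npz'));tcp=[.58872,-.12412,.1201];rel(c,tcp)
y=np.radians(18.43);u=np.array([np.cos(y),np.sin(y)]);n=np.array([-u[1],u[0]]);C=np.array([.5584,-.1355])
d=np.array(tcp[:2])-C;print('tcp',d@u,d@n)
b=cv2.resize(c['color'][180:250,230:330,::-1],None,fx=7,fy=7,interpolation=cv2.INTER_CUBIC);cv2.imwrite('pics/z10.png',b)
E
```

```text
plate front a 0.0565 yaw rel deg -0.46
plate b [-0.0279 -0.0279 -0.0279 -0.0279 -0.0274 -0.0272] [0.0287 0.0289 0.0289 0.0288 0.0286 0.0286] mid 0.0005
tcp 0.03236264511541188 0.0012107853376667798
```

View pics/z10.png

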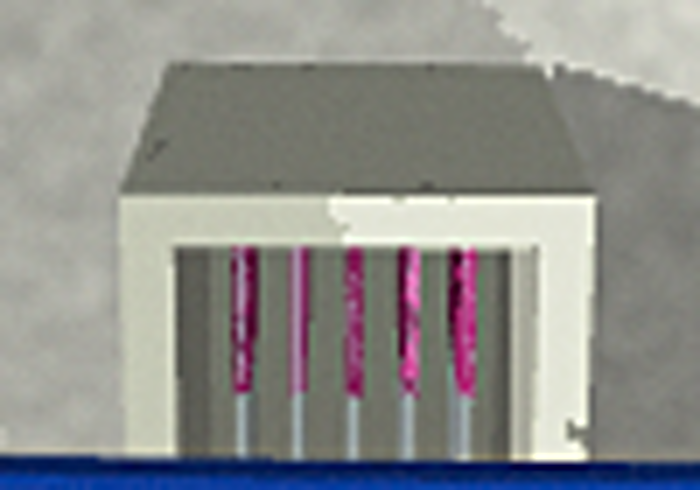

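View pics/ot.png

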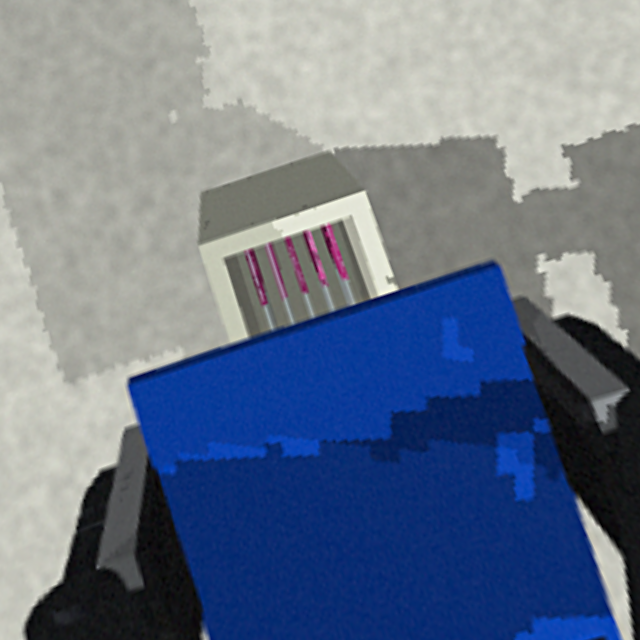

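Run:
```python
from h import *
c=dict(np.load('w10.npz'))
y=np.radians(18.43);u=np.array([np.cos(y),np.sin(y)]);n=np.array([-u[1],u[0]]);C=np.array([.5584,-.1355])
for px in [(246.6,207.3),(314.9,207.6),(247.3,244.5),(313.8,244.5)]:
    p=onz(c,px,.06,True)[:2]-C;print(px,(p@u).round(4),(p@n).round(4))
for px in [(209,245.3),(351,246.5)]:
    p=onz(c,px,.1443,True)[:2]-C;print(px,(p@u).round(4),(p@n).round(4))
```

```text
(246.6, 207.3) 0.0495 0.0213
(314.9, 207.6) 0.0494 -0.0228
(247.3, 244.5) 0.0238 0.0216
(313.8, 244.5) 0.0238 -0.0229
(209, 245.3) 0.0566 0.0281
(351, 246.5) 0.0561 -0.0281
```

Call:
{"method": "step_arm", "body": {"increments": [[-0.0007, -0.0012, -0.005, 0, 0, 0.3, 1], [-0.0007, -0.0012, -0.015, 0, 0, 0.3, 1], [-0.0007, -0.0012, -0.028, 0, 0, 0.3, 1], [-0.0007, -0.0012, -0.04, 0, 0, 0.3, 1], [-0.0007, -0.0012, -0.052, 0, 0, 0.3, 1], [-0.0007, -0.0012, -0.062, 0, 0, 0.3, 1], [-0.0007, -0.0012, -0.069, 0, 0, 0.3, 1], [-0.0007, -0.0012, -0.073, 0, 0, 0.3, 1], [-0.0007, -0.0012, -0.073, 0, 0, 0.3, 1], [-0.0007, -0.0012, -0.073, 0, 0, 0.3, 1]]}}

```text
t: 13.08
eef_pos: [0.588, -0.1269, 0.047]
tool_rot: [-0.0, 0.987, 0.163, 0.0]
contact_force: [-0.1, -0.1, -0.7]
gripper_width: 0.663
```

Run:
```python
from rel import *
c=cam('wrist','w11');o=bot.get_obs();tcp=o['eef_pos'];print(tcp,o['contact_force']);rel(c,tcp,trough=False)
y=np.radians(18.43);u=np.array([np.cos(y),np.sin(y)]);n=np.array([-u[1],u[0]]);C=np.array([.5584,-.1355])
d=np.array(tcp[:2])-C;print('tcp',d@u,d@n)
s=cam('side');b=cam('scene')
print(proj(s,[.5584,-.1355,.06]),proj(b,[.5584,-.1355,.06]))
A=lambda im,p:cv2.resize(im['color'][int(p[1])-50:int(p[1])+45,int(p[0])-60:int(p[0])+60,::-1],None,fx=5,fy=3.1 if 0 else 5,interpolation=2)
cv2.imwrite('pics/s11.png',A(s,proj(s,[.5584,-.1355,.06])));cv2.imwrite('pics/c11.png',A(b,proj(b,[.5584,-.1355,.06])))
```

```text
[ 0.5882569  -0.12692623  0.04740506] [-0.32376504 -0.01516428 -1.23003044]
plate front a 0.0551 yaw rel deg -0.35
plate b [-0.0301 -0.0301 -0.0301 -0.0301 -0.0297 -0.0295] [0.0263 0.0265 0.0266 0.0264 0.0262 0.0262] mid -0.0018
tcp 0.031036122735053358 -0.0013051106973313614
(np.float64(297.8782320290248), np.float64(147.22034469210718)) (np.float64(193.86369834063265), np.float64(205.86300750385888))
```

View pics/s11.png

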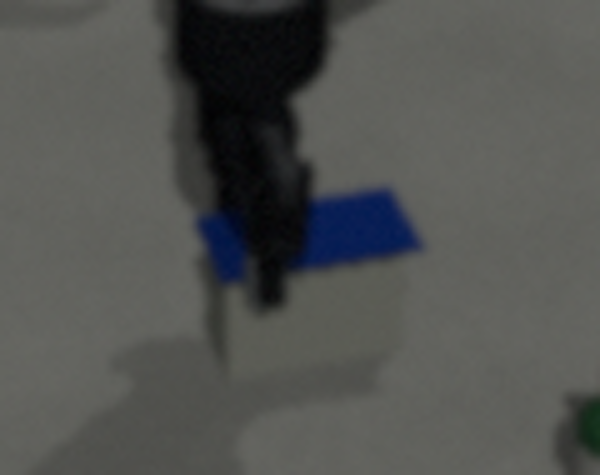

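View pics/c11.png

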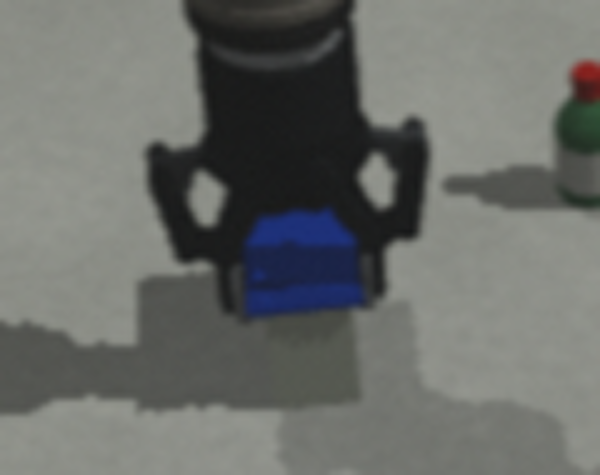

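Call:
{"method": "step_arm", "body": {"increments": [[-0.0002, 0.0012, -0.003, 0, 0, 0.2, 1], [-0.0002, 0.0012, -0.006, 0, 0, 0.2, 1], [-0.0002, 0.0012, -0.007, 0, 0, 0.2, 1], [-0.0002, 0.0012, -0.007, 0, 0, 0.2, 1], [-0.0002, 0.0012, -0.007, 0, 0, 0.2, 1]]}}

```text
t: 13.65
eef_pos: [0.5875, -0.1257, 0.0399]
tool_rot: [-0.0, 0.986, 0.164, -0.0]
contact_force: [0.8, -0.6, -0.8]
gripper_width: 0.666
```

Run:
```python
from rel import *
c=cam('wrist','w12');o=bot.get_obs();tcp=o['eef_pos'];print(tcp,o['contact_force']);rel(c,tcp,trough=False)
y=np.radians(18.43);u=np.array([np.cos(y),np.sin(y)]);n=np.array([-u[1],u[0]]);C=np.array([.5584,-.1355])
d=np.array(tcp[:2])-C;print('tcp',d@u,d@n)
```

```text
[ 0.5875762  -0.12578745  0.0399625 ] [ 0.75739726  0.00742852 -1.162713  ]
plate front a 0.055 yaw rel deg -0.17
plate b [-0.0288 -0.0289 -0.0289 -0.0288 -0.0285 -0.0283] [0.0277 0.0278 0.0279 0.0278 0.0275 0.0274] mid -0.0005
tcp 0.030750357556909483 -9.532007329932037e-06
```

View pics/w12.png

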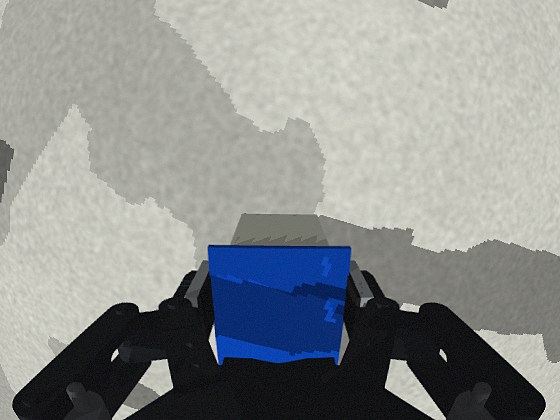

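Well aligned (front a = 55.0 mm, lateral −0.5 mm, yaw −0.2°). Now lower until contact.

Call:
{"method": "step_arm", "body": {"increments": [[0, 0, -0.001, 0, 0, 0, 1], [0, 0, -0.0018, 0, 0, 0, 1], [0, 0, -0.0018, 0, 0, 0, 1]]}}

```text
t: 13.95
eef_pos: [0.5878, -0.1258, 0.0395]
tool_rot: [0.0, 0.986, 0.164, 0.0]
contact_force: [-3.9, 0.1, 11.2]
gripper_width: 0.665
```

Call:
{"method": "step_arm", "body": {"increments": [[0, 0, -0.0005, 0, 0, 0, 1], [0, 0, -0.0008, 0, 0, 0, 1], [0, 0, -0.0008, 0, 0, 0, 1]]}}

```text
t: 14.2
eef_pos: [0.5878, -0.1258, 0.0394]
tool_rot: [0.0, 0.986, 0.164, 0.0]
contact_force: [-6.0, 0.6, 16.9]
gripper_width: 0.669
```

Call:
{"method": "step_arm", "body": {"increments": [[0, 0, 0.0006, 0, 0, 0, 1], [0, 0, 0.0006, 0, 0, 0, 1]]}}

```text
t: 14.37
eef_pos: [0.5878, -0.1258, 0.0394]
tool_rot: [0.0, 0.986, 0.164, 0.0]
contact_force: [-4.8, 0.9, 12.4]
gripper_width: 0.664
```

Run:
```python
from rel import *
c=cam('wrist','w13');o=bot.get_obs();tcp=o['eef_pos'];print(tcp,o['contact_force'],o['torque']);rel(c,tcp,trough=False)
s=cam('side');b=cam('scene')
A=lambda im,p:cv2.resize(im['color'][int(p[1])-30:int(p[1])+40,int(p[0])-50:int(p[0])+50,::-1],None,fx=4,fy=4,interpolation=2)
cv2.imwrite('pics/sc13.png',np.vstack([A(s,proj(s,[.5584,-.1355,.06])),A(b,proj(b,[.5584,-.1355,.06]))]))
```

```text
[ 0.58777853 -0.12579207  0.03943849] [-5.55807878  0.415972   12.40360675] [0.23832566 0.92406017 0.03087515]
plate front a 0.055 yaw rel deg -0.02
plate b [-0.029  -0.0291 -0.0291 -0.0289 -0.0286 -0.0285] [0.0276 0.0278 0.0278 0.0277 0.0274 0.0275] mid -0.0006
```

View pics/sc13.png

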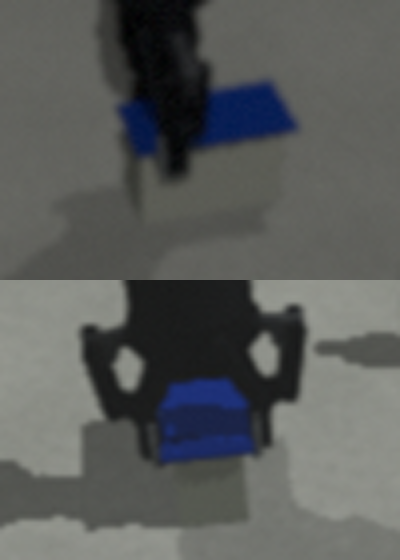

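Seated and flat. Release.

Call:
{"method": "step_arm", "body": {"increments": [[0, 0, 0.0005, 0, 0, 0, 0.5], [0, 0, 0.0005, 0, 0, 0, 0], [0, 0, 0.0005, 0, 0, 0, -0.5], [0, 0, 0.0005, 0, 0, 0, -1], [0, 0, 0.0005, 0, 0, 0, -1], [0, 0, 0.0005, 0, 0, 0, -1], [0, 0, 0.0005, 0, 0, 0, -1], [0, 0, 0.0005, 0, 0, 0, -1]]}}

```text
t: 15.18
eef_pos: [0.5875, -0.1257, 0.0384]
tool_rot: [-0.0, 0.986, 0.164, -0.0]
contact_force: [0.5, -0.0, -0.4]
gripper_width: 0.999
```

Run:
```python
from rel import *
c=cam('wrist','w14');o=bot.get_obs();tcp=o['eef_pos'];print(tcp,o['contact_force'],o['gripper_width']);rel(c,tcp,.063-tcp[2],trough=False)
```

```text
[ 0.58752918 -0.1257529   0.03837321] [ 0.1024294   0.61750188 -0.09562329] 1.003272945354939
plate front a 0.0548 yaw rel deg -0.21
plate b [-0.0293 -0.0293 -0.0292 -0.0293 -0.0292 -0.0291] [0.0277 0.0277 0.0278 0.0279 0.0278 0.0278] mid -0.0007
```

View pics/w14.png

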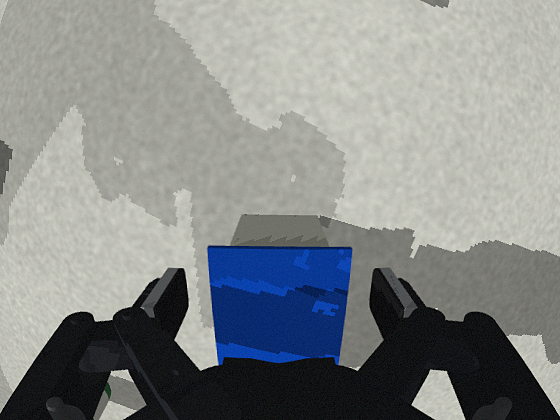

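Released with clear gaps on both sides; retreat upward and check.

Call:
{"method": "step_arm", "body": {"increments": [[0, 0, 0.008, 0, 0, 0, -1], [0, 0, 0.022, 0, 0, 0, -1], [0, 0, 0.05, 0, 0, 0, -1], [0, 0, 0.08, 0, 0, 0, -1], [0, 0, 0.115, 0, 0, 0, -1], [-0.01, 0.01, 0.15, 0, 0, 0, -1], [-0.02, 0.03, 0.18, 0, 0, 0, -1], [-0.02, 0.06, 0.2, 0, 0, 0, -1], [-0.02, 0.06, 0.2, 0, 0, 0, -1], [-0.02, 0.06, 0.2, 0, 0, 0, -1]]}}

```text
t: 16.07
eef_pos: [0.5686, -0.0633, 0.2419]
tool_rot: [0.001, 0.986, 0.166, 0.003]
contact_force: [0.1, -0.4, -0.3]
gripper_width: 1.001
```

Run:
```python
from h import *
c=cam('wrist','w15');s=cam('side','s15');b=cam('scene','c15')
for im,f in((c,True),(s,False),(b,False)):
    q=ortho(im,.56,-.13,.063,fish=f);h=cv2.cvtColor(q,cv2.COLOR_RGB2HSV)
    m=((h[...,0]>100)&(h[...,0]<135)&(h[...,1]>130)).astype('u1')*255
    print(rect(m,.56,-.13))
for n in ['scene','side']:
    cc={'scene':b,'side':s}[n]
    for t in ['tipbox','reagent','tuberack']:
        for r in bot.place_of(t,n)[:1]: print(n,t,r['conf'],onz(cc,np.array(r['location'])*[560,420],0).round(4))
```

```text
(array([ 0.5575, -0.136 ]), array([0.11  , 0.0582]), np.float32(18.27))
(array([ 0.5589, -0.137 ]), array([0.1089, 0.059 ]), np.float32(18.67))
(array([ 0.5602, -0.137 ]), array([0.1088, 0.0558]), np.float32(18.43))
scene tipbox 0.95 [ 0.7906 -0.0541  0.    ]
scene reagent 0.86 [ 0.4042 -0.0137  0.    ]
scene tuberack 0.93 [0.5029 0.3927 0.    ]
side tipbox 0.74 [ 0.777  -0.0443  0.    ]
side reagent 0.84 [ 0.4003 -0.0092  0.    ]
side tuberack 0.77 [0.4838 0.3861 0.    ]
```

View pics/w15.png

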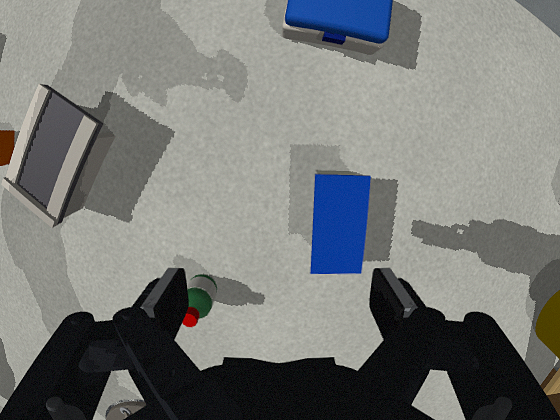

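View pics/s15.png

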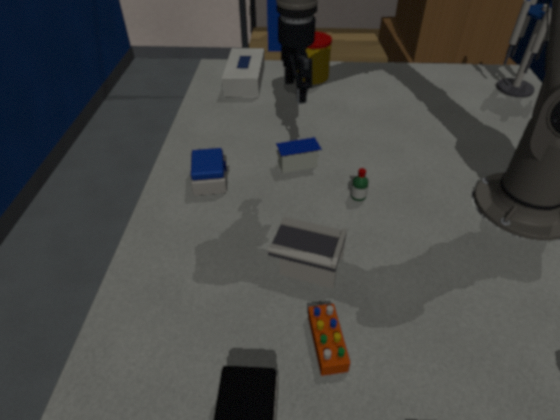

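```bash
python3 -c "
from station import bot
print(bot.hand_in(), bot.get_obs()['t'])"
```

```text
the job is handed in; nothing more can be done
the job is handed in; nothing more can be done
```

The cover plate is on the trough's rim, flat and released, and I handed the job in about 16.5 s into the 54 s allowed.

- **Slide:** I pressed on the plate with about 8–10 N and slid it 58 mm, until roughly 44 mm overhung the open end.
- **Grip and lift:** I gripped it by its two long sides at 30 N, lifted it off and carried it to the trough.
- **Placing:** I lowered it onto the rim until contact, with a peak force of about 17 N. I opened the fingers only after that, then backed straight up clear of it.

**Last checks:**
- **Plate position:** The wrist camera puts the plate at (0.5575, −0.136) with yaw 18.3°. I had measured the trough at (0.5584, −0.1355) with yaw 18.4°, so it is about 1 mm and 0.2° off.
- **Camera disagreement:** The side and scene cameras put the plate up to about 2 mm away from the wrist camera's figure, which is in line with the 2 mm calibration.
- **Flatness:** I saw no tilt in any view. The rectangle measured in the wrist image was 110 × 58 mm, as it should be.
- **Tip box, bottle and tube rack:** All three are upright and look unmoved in the pictures. The network positions for them scatter by about 10–20 mm both before and after, so they cannot confirm anything finer than that.

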